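Load a beech blank into the laser marker through its sprung flap

ROBOT

A 6-joint arm with a two-finger parallel gripper is mounted at the origin on a cart in front of the work surface, level with it; the furniture and walls round the work are solid. World frame = base frame: x ahead of the robot, y to its left, z up, the work surface at z = 0. Lengths are in mm, angles in rad, forces in N, time in s.
With the tool pointing down it reaches from about 275 to 750 mm from the base axis. Payload 10.2 kg.
Tool frame: the origin (TCP) lies at the very end of the fingers, on their centre line; the grasp point (between the pads) lies 19 mm behind it; z points along the fingers, y is the line along which they close (so a half turn about z gives the same grasp; the last joint's range is limited). The gripper opens to 85 mm and grips with 20 to 120 N. Pads are 22 mm wide; open, the fingers measure 114 mm over their backs; the gripper's body (76 mm by 85 mm) begins 54 mm behind the grasp point. The pads swing forward as they close: fully open they stand 13 mm farther back than shut.
Start: joints at [-1.492, 0.313, 1.498, -0, 1.331, -0.223], TCP at [156.038, -501.282, 211.294] pointing down, gripper open.
Joint ranges: [-2.94, 2.94], [-0.97, 2.17], [0.19, 2.56], [-1.23, 4.37], [0.02, 3.11], [-2.88, 2.88]. Speed limits (rad/s): [2.39, 2.39, 3.01, 3.14, 3.14, 3.14].

INTERFACE

Orientations are given as a unit quaternion [w, x, y, z].
In Python, from rig import * gives the robot as it stands. The module is installed in compiled form; this text tells all that it offers.
- The arm moves only by the shell command python3 -m crank 'ROWS' [FORCE]. ROWS is JSON, a list that holds one entry, the list of rows, each a list of 7 numbers: the shift along the tool's x, y, z in units of 25 mm (1.0 is 25 mm), then the turn, a rotation vector about the tool's x, y, z in units of 8 degrees (1.0 is 8 degrees), then the finger opening in mm, from 0 to 85.4. A call has exactly 8 rows; each row shifts and turns the commanded pose from where the row before left it, along the tool's axes as they then stand; what a row does not reach is not made up. A row lasts 1/10 s, in which the tool goes at most 50 mm and 8.59 degrees, less where a joint would pass 70% of its speed; a pose out of reach is approached as far as the arm can. A call is refused whole if a number of a shift passes 1 or a number of a turn 1, either way. A call with a gripper value outside its range is refused whole. The fingers move at their own pace and stop on an object; FORCE is the grip in N (left out, the last holds). Time passes only in rows, so rows that do not move let the fingers close, or fill a call up. It gives the time, the measured TCP pose, the force, the opening and the grip force at its end, in the units of the state.
- sense(): the state, without advancing time (a new reading comes with each control period).
- capture(name): name is "scene" or "top"; returns the picture (420x560x3 uint8, blue, green, red); there is no depth.
- camera_model(name): a dict with "fx", "fy", "cx", "cy" (pixels), "world_from_camera" (4x4, takes a point from camera to world coordinates). Camera axes: x right, y up, looking along -z (the intrinsics and any distortion apply to the point x, -y, -z); pixel columns grow to the right and rows downward; lengths in mm; the calibration is good to about 2 mm. A picture is of the moment at which its call begins. camera_model takes no time and is no camera call.
- finish_job(): hands the job in; it is judged then, once.
The state is a dict: "time_s": time; "joints": joint angles; "dq": joint speeds; "tau": joint torques, N m; "eef_pos": TCP position; "ee_rot": TCP orientation; "force": force on the tool from outside, world axes, zero at the start; "wrist_torque": the same for the moment, N m; "grip_width": opening from 0.0 (shut) to 1.0 (fully open); "grip_force": force on a finger pad.
Only numpy, scipy, OpenCV 4.12 (cv2) and the standard library are available. Lean on these libraries where they do the work, as an engineer would, in place of code of your own. Each camera call takes 0.05 s, during which the arm holds its last target. There are 200 camera calls.

TASK

Load the beech blank into the laser marker: lay it in the feed tray, feed it lengthwise in through the spring flap, and push it on with the orange pusher until it is fully home against the stop inside, which can only be felt, so push gently and never ram it. Then draw the pusher out so that the flap shuts behind the blank, and lay the pusher flat on the bench, clear of the machine and without disturbing the things round about.

Things in the scene. Friction and masses are not known exactly. Their poses are not given: they have to be found in the camera images.
- blank: plain beech offcut, a block 44 x 178 x 22 mm, lying flat, 0.08 to 0.16 kg. Origin at the centre of its underside; long axis is its y, z up. Either end may go in first.
- pusher: orange moulded pusher that belongs to the marker, 0.13 kg, standing on the bench: a flat bar 36 mm wide, 14 mm thick and 180 mm long with a black rubber nose, and an upright grip block on it. Origin on its underside below the middle of the grip; x points along the bar to the nose (x = 135 mm), the other end is at x = -45 mm; z up.
- pusher_grip (a point): middle of the upright grip block, 36 mm above the pusher's underside. The block is 56 mm long (along x), 26 mm thick (along y, so grip it across y) and reaches from the bar's top (14 mm) to 50 mm above the underside.
- pusher_nose (a point): middle of the rubber nose face of the pusher, at local x = 135 mm, 7 mm above its underside; the face is 32 x 12 mm, square to the bar
- marker: enclosed grey laser marker with amber window, fixed to the bench, 152 mm wide, 264 mm deep, 168 mm high (197 mm at the red stop button). Origin on the bench under the middle of the front face; x points into the machine (feed direction), y to the left of that, z up. The front face is upright to 74 mm and leans back above; the port is in its middle.
- port (a point): middle of the port's sill: on the tray floor (30 mm above the bench), in the front face. The port is 56 mm wide and 32 mm high above the sill. Axes as the marker's.
- tray_mouth (a point): middle of the open outer end of the aluminium feed tray, on its floor, 150 mm before the port. Flat floor 30 mm above the bench, between side lips 5 mm high and 3 mm thick with inner faces 50 mm apart; the outer 30 mm of the lips flare wider. Left of the space before the tray stands a yellow and black organiser case, 76 mm high.
- channel (a point): point on the channel floor 20 mm inside the port. The tray's channel runs on inside at the same height and width to the stop; from 85 mm inside, a sprung cheek on the right drags on the blank with 5 to 10 N, presses it against the left lip and then holds it. The stop is a block across the channel; its hidden setting leaves the tail of a blank that is home 40 to 65 mm behind the front face.
- flap (a joint): sprung flap just behind the port, hinged along its upper edge 33 mm above the tray floor, 32 mm long, swings only inward; 0 = shut, grows to 1.5 rad as it swings in. Its spring presses the edge down on whatever lies beneath with about 1 N and shuts it when nothing is in the way (the first 37 mm behind the front face must be empty).
- part_switch (a joint): light sprung plunger in the face of the stop, pressed by the blank: 0 = out, 6 to 7 mm = the blank rests against the stop itself; presses back with about 1.5 N. Its place along the channel is not known beforehand.
- tape_measure: black and yellow pocket tape measure, 68 x 94 x 49 mm, bystander; origin at the centre of its underside
- screw_jar: glass jar of screws with yellow lid, 70 mm wide, 88 mm high, bystander; origin at the centre of its underside
- wax_tin: cream tin with green lid, 72 mm wide, 43 mm high, bystander; origin at the centre of its underside
- pencil: red carpenter pencil, 178 mm long, bystander; origin at the centre of its underside
- bench_brush: bench brush with wooden handle and black bristles, 46 x 300 x 54 mm, bystander; origin at the centre of its underside

How it is judged (in metres and radians):
On the way, in this order (a step that is already met when the one before it is completed fails the run):
1. the nose of the blank is through the port and has swung the flap in (x of blank in the frame of marker above -0.08 m and z of blank in the frame of marker above 0.025 m and value of joint flap above 0.4 rad), for 0.1 s.
2. the pusher presses the blank home against the stop (value of joint part_switch above 0.004 m and contact force between pusher and blank above 0.5 N), for 0.05 s.
At the end, for the whole second after the job is handed in: The blank lies in the channel with the stop's plunger pressed more than 4 mm (within about 2 mm of the stop), the flap is shut (within 0.08 rad), and the pusher lies flat and still on the bench, touching nothing of the marker (value of joint part_switch above 0.004 m and value of joint flap below 0.08 rad and height (world z) of pusher below 0.006 m and angle between pusher's own z axis and vertical below 0.05 rad and contact force between pusher and marker below 0.2 N and linear speed of each of pusher, blank below 0.02 m/s).
It fails at once if the pusher rams the blank (more than 25 N between them) (contact force between pusher and blank above 25 N).
It fails at once if the arm or gripper knocks the marker (more than 25 N) (contact force between the arm and marker above 25 N).
It fails at once if a bystander is moved more than 30 mm (distance of any of tape_measure, screw_jar, wax_tin, pencil, bench_brush from where it was at the start of the episode above 0.03 m).
It also fails if it takes over 70 s, if anything falls off the work surface, if the arm or the gripper's body presses on something with over 40 N, if the wrist force passes 120 N, or if a joint passes its speed limit or range.

## Working session

There is one attempt and no reset: what is moved stays moved. The work goes in short steps, Python scripts to look and compute and a shell command to move; the robot and the scene stay as the last step left them, time stands still between calls to the robot, and variables do not carry over. Pictures are saved under pics/ and viewed, at most 14 in all, crops included, and the job is handed in when it is done.

```bash
mkdir -p pics; cat > h.py <<'E'
from rig import *
import numpy as np, cv2
def ray(cam,u,v):
    m=camera_model(cam);T=np.array(m["world_from_camera"])
    d=np.array([(u-m["cx"])/m["fx"],-(v-m["cy"])/m["fy"],-1.0])
    return T[:3,3],T[:3,:3]@d
def onz(cam,u,v,z):
    o,d=ray(cam,u,v);return o+d*(z-o[2])/d[2]
def proj(cam,p):
    m=camera_model(cam);T=np.array(m["world_from_camera"])
    c=T[:3,:3].T@(np.array(p)-T[:3,3]);return m["cx"]+m["fx"]*c[0]/-c[2], m["cy"]-m["fy"]*c[1]/-c[2]
E
python3 - <<'E'
from h import *
for n in("scene","top"):
    cv2.imwrite(f"pics/{n}0.png",capture(n)); m=camera_model(n); print({k:(np.round(v,3).tolist()) for k,v in m.items() if not isinstance(v,str)})
s=sense();print(s)
E
```

```text
{'fx': 530.666, 'fy': 530.666, 'cx': 288.16, 'cy': 206.422, 'world_from_camera': [[-0.87, 0.322, -0.372, 24.466], [-0.492, -0.545, 0.679, 762.793], [0.016, 0.774, 0.633, 898.804], [0.0, 0.0, 0.0, 1.0]]}
{'fx': 501.013, 'fy': 501.013, 'cx': 278.986, 'cy': 211.497, 'world_from_camera': [[-0.02, 0.997, -0.077, 418.681], [-1.0, -0.021, -0.019, -141.685], [-0.02, 0.076, 0.997, 1452.283], [0.0, 0.0, 0.0, 1.0]]}
{'time_s': 0.1, 'joints': array([-1.49242496e+00,  3.13402934e-01,  1.49837334e+00, -6.55392358e-06,
        1.33098446e+00, -2.23400918e-01]), 'dq': array([ 0.00085147, -0.00252008, -0.00279159,  0.00010973, -0.00062038,
       -0.00035282]), 'tau': array([ 2.58413333e-03, -4.12903583e+01, -2.60143608e+01, -1.83029865e-04,
        3.00320273e-03, -1.39220518e-05]), 'eef_pos': array([ 156.00260957, -501.02103123,  210.78316298]), 'ee_rot': array([-5.82731758e-04,  9.88637981e-01,  1.50315010e-01,  3.91397723e-05]), 'force': array([-0.32203894, -0.27190551, -0.08228944]), 'wrist_torque': array([ 0.01152286, -0.03398257, -0.01051348]), 'grip_force': 0.0, 'grip_width': 0.9986967200958422}
```

View pics/scene0.png

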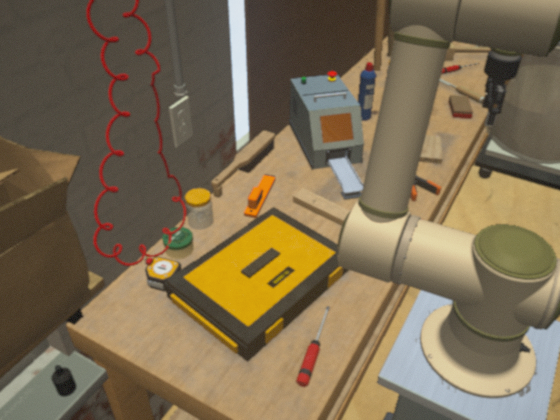

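View pics/top0.png

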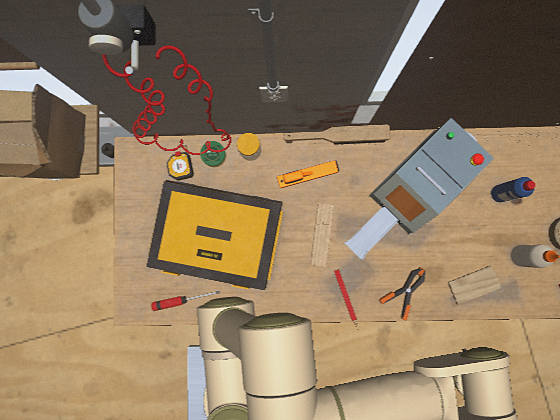

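The scene shows the marker at top right with its tray facing the robot. In the top view the blank is at about (323,235), the pusher at (308,173), the tray from (355,250) to (400,210) and the pencil at (345,297). I'll zoom in for exact corners.

```bash
python3 - <<'E'
from h import *
im=cv2.imread("pics/top0.png")
c=cv2.resize(im[110:310,260:510],None,fx=3.2,fy=3,interpolation=cv2.INTER_CUBIC)
c=cv2.resize(im[115:305,262:500],None,fx=3.15,fy=3.15,interpolation=cv2.INTER_CUBIC)
cv2.imwrite("pics/topc.png",c)
im=cv2.imread("pics/scene0.png")
c=cv2.resize(im[60:260,210:450],None,fx=3,fy=3,interpolation=cv2.INTER_CUBIC)
cv2.imwrite("pics/scenec.png",c)
E
```

```text
(no output)
```

View pics/topc.png

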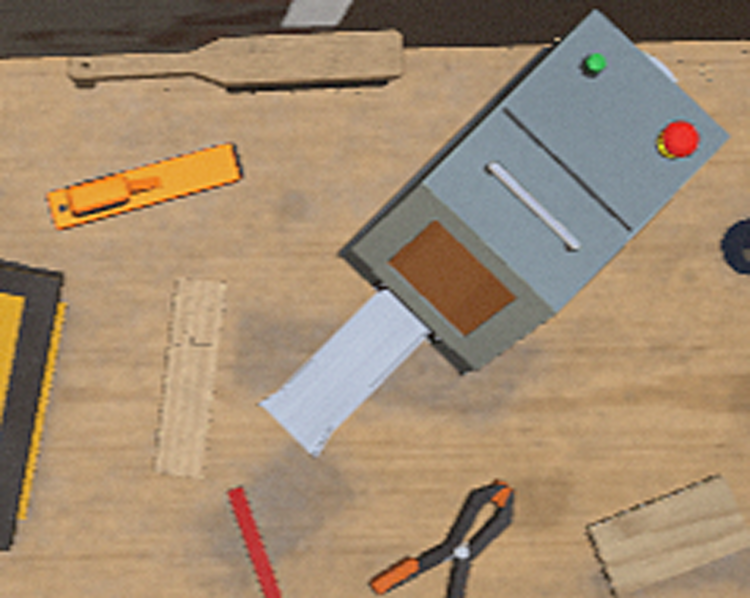

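View pics/scenec.png

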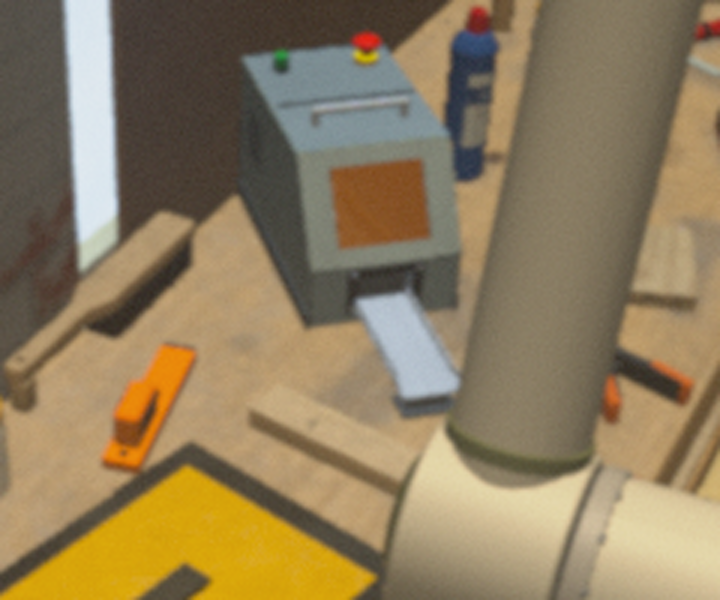

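The crops show the tray mouth corners at about (262,403) and (315,455) and the port corners at (383,290) and (430,333). The blank's corners are (178,278), (226,284), (202,477) and (156,472). The pusher's nose is at its right end (238,160). All are topc pixels.

```bash
python3 - <<'E'
from h import *
im=cv2.imread("pics/top0.png")
f=lambda p,z:onz("top",262+p[0]/3.15,115+p[1]/3.15,z)[:2]
ang=lambda v:np.degrees(np.arctan2(v[1],v[0]))
hsv=cv2.cvtColor(im,cv2.COLOR_BGR2HSV)
# roof
A,B,C=[f(p,168) for p in((595,10),(728,135),(555,313))]; D=f((428,185),168)
print("roof",A,B,C,D,np.linalg.norm(A-B),ang(A-D),ang(B-C),ang(A-B)+90)
F1,F2=f((340,253),74),f((470,374),74); print("front74",F1,F2,np.linalg.norm(F1-F2),(F1+F2)/2,ang(F1-F2))
t=[f(p,35) for p in((262,403),(315,455),(430,333),(383,290))];print("tray",t,ang(t[3]-t[0]),ang(t[2]-t[1]),"mouth",(t[0]+t[1])/2,"port",(t[2]+t[3])/2)
# roof back center -> front
d=(A+B)/2; 
m=(cv2.inRange(hsv,(95,20,150),(130,110,255)));m[:, :340]=0;m[:200]=0;m[265:]=0;m[:,410:]=0
c=max(cv2.findContours(m,0,2)[0],key=cv2.contourArea);r=cv2.minAreaRect(c);print("traymask",cv2.contourArea(c),r,[np.round(onz("top",*p,32)[:2],1) for p in cv2.boxPoints(r)])
b=[f(p,22) for p in((178,278),(226,284),(202,477),(156,472))];print("blank",b,sum(b)/4,ang(b[0]-b[3]),ang(b[1]-b[2]))
m=cv2.inRange(hsv,(5,170,150),(20,255,255));m[:, :265]=0;m[:,350:]=0;m[200:]=0
c=max(cv2.findContours(m,0,2)[0],key=cv2.contourArea);r=cv2.minAreaRect(c);q=[onz("top",*p,14)[:2] for p in cv2.boxPoints(r)];print("pusher",r,np.round(q,1))
p=[f(x,14) for x in((50,195),(235,145),(241,176),(60,229))];print(p,ang(p[1]-p[0]),ang(p[2]-p[3]),sum(p)/4)
g=[f(x,50) for x in((68,185),(125,177),(130,202),(73,216))];print("grip",sum(g)/4)
# organiser corner
print("org",f((62,272),76),f((15,550),76))
print("pencil",f((236,490),5), [onz("top",354,325,5)[:2]])
E
```

```text
roof [ 750.72461574 -567.90615176] [ 644.3404807  -670.93281512] [ 501.77724829 -524.29491069] [ 608.72660602 -425.76408248] 148.09482621529102 -45.02904906512479 -45.8072100467977 134.081458653729
front74 [ 564.3838957  -367.66504234] [ 456.32652143 -476.62390323] 153.45497549022318 [ 510.35520856 -422.14447279] 45.238005609576746
tray [array([ 435.23127966, -300.06374925]), array([ 388.04994876, -345.80841864]), array([ 494.7808491 , -451.93324302]), array([ 534.29033274, -411.40236666])] -48.34019849880898 -44.83685897633233 mouth [ 411.64061421 -322.93608394] port [ 514.53559092 -431.66780484]
traymask 1078.0 ((371.3523864746094, 231.4241180419922), (24.074724197387695, 54.30492401123047), 43.15238952636719) [array([ 435.2, -297.1]), array([ 545.2, -405.4]), array([ 497.4, -453.2]), array([ 387.9, -345. ])]
blank [array([ 550.24293973, -228.73913888]), array([ 543.83997659, -272.1131798 ]), array([ 370.01396248, -245.69616542]), array([ 375.27379738, -204.46548169])] [ 459.84266904 -237.75349145] -7.898291558761696 -8.641339991111813
pusher ((307.1827087402344, 173.66552734375), (12.044622421264648, 60.50674057006836), 74.64986419677734) [[ 633.2 -109.6]
 [ 676.2 -279.5]
 [ 642.  -287.7]
 [ 599.2 -118.1]]
[array([ 630.08259763, -113.73008342]), array([ 672.58295535, -284.67868058]), array([ 643.71171273, -289.35645706]), array([ 598.42927015, -122.29429079])] -76.03847633217512 -74.83428940278228 [ 636.20163396 -202.51487796]
grip [ 623.81144449 -158.30789552]
org [ 552.72983005 -124.12763048] [312.13403137 -78.65481909]
pencil [ 357.09453387 -277.48639791] [array([ 202.56145286, -321.51365682])]
```

```bash
cat >> h.py <<'E'
from scipy.spatial.transform import Rotation as R
P=np.array([515.8,-427.4]);H=-45.2
def ax():
    h=np.radians(H);return np.array([np.cos(h),np.sin(h)]),np.array([-np.sin(h),np.cos(h)])
def cur():
    s=sense();q=s["ee_rot"];return s,s["eef_pos"],R.from_quat([q[1],q[2],q[3],q[0]])
def down(h): return R.from_euler("z",h,degrees=True)*R.from_euler("x",180,degrees=True)
def to(x,y,z,h):
    s,p,r=cur();t=down(h);rv=np.degrees((r.inv()*t).as_rotvec())/8
    d=t.inv().apply(np.array([x,y,z])-p)/25
    print("turn",np.round(rv,2),"shift",np.round(d,2),"t",round(s["time_s"],1),"pos",np.round(p,1),"F",np.round(s["force"],1),"w",round(s["grip_width"]*85.4,1),"gf",round(s["grip_force"],1))
def feed(a,lat,z,h=None):   # tool at a mm along feed (0=port), lat mm left
    d,n=ax();q=P+a*d+lat*n;to(q[0],q[1],z,H if h is None else h)
E
python3 - <<'E'
from h import *
f=lambda p,z:onz("scene",210+p[0]/3,60+p[1]/3,z)[:2]
d,n=ax()
for nm,p,z in(("portL",(357,300),35),("portR",(410,288),35),("mouthL",(400,393),35),("mouthR",(460,378),35),("baseL",(308,325),0),("baseR",(457,306),0),("backL",(240,193),0),("roofFL",(302,157),168),("roofFR",(446,136),168),("roofBL",(243,57),168),("roofBR",(375,43),168),("74L",(312,272),74),("74R",(458,248),74)):
    w=f(p,z);print(nm,np.round(w,1),"feed",np.round([(w-P)@d,(w-P)@n],1))
for p in((250,408),(280,385)):
    print("blank",np.round(f(p,22),1))
print("pusher",[np.round(f(p,14),1) for p in((163,345),(196,350),(105,460),(137,466))])
to(430.1,-233.5,60,-8.2)
E
```

```text
portL [ 535.5 -407.6] feed [-0.1 27.9]
portR [ 500.3 -452.7] feed [  7.  -28.9]
mouthL [ 437.9 -295.2] feed [-148.7   37.8]
mouthR [ 400.5 -343.2] feed [-141.   -22.5]
baseL [ 578.4 -391.4] feed [18.6 69.8]
baseR [ 465.7 -496.8] feed [ 13.9 -84.4]
backL [ 758.9 -576.5] feed [277.1  67.5]
roofFL [ 604.2 -412.5] feed [51.8 73.2]
roofFR [ 505.6 -519. ] feed [ 57.9 -71.8]
roofBL [ 752.4 -564.9] feed [264.3  71. ]
roofBR [ 650.4 -665.5] feed [263.8 -72.2]
74L [ 569.4 -375. ] feed [ 0.6 75. ]
74R [ 467.8 -484.6] feed [  6.8 -74.4]
blank [ 550.2 -222.7]
blank [ 543.2 -266.2]
pusher [array([ 672.6, -274. ]), array([ 641.8, -283.1]), array([ 627.4, -104.4]), array([ 599.4, -111.7])]
turn [-0.01  0.    3.19] shift [  9.33 -12.16   6.03] t 0.1 pos [ 156.  -501.   210.8] F [-0.3 -0.3 -0.1] w 85.3 gf 0.0
```

```bash
python3 -m crank '[[[0,0,0,0,0,0.8,85],[0,0,0,0,0,0.8,85],[0,0,0,0,0,0.8,85],[0,0,0,0,0,0.8,85],[0.7,-1,0,0,0,0,85],[0.7,-1,0,0,0,0,85],[0.7,-1,0,0,0,0,85],[0.7,-1,0,0,0,0,85]]]' 30
python3 -m crank '[[[0.8,-1,0,0,0,0,85],[0.8,-1,0,0,0,0,85],[0.8,-1,0,0,0,0,85],[0.8,-1,0,0,0,0,85],[0.8,-1,0,0,0,0,85],[0.8,-1,0,0,0,0,85],[0.8,-1,0,0,0,0,85],[0.8,-1,0,0,0,0,85]]]'
python3 - <<'E'
from h import *
to(430.1,-233.5,60,-8.2)
cv2.imwrite("pics/s1.png",capture("scene")[60:340,180:500]);cv2.imwrite("pics/t1.png",capture("top"))
E
```

```text
time_s: 0.9
eef_pos: [240.4, -411.3, 211.0]
ee_rot: [-0.0, 0.997, -0.073, -0.0]
force: [0.8, 0.2, -0.0]
grip_width: 0.995
grip_force: 0.0
time_s: 1.7
eef_pos: [427.7, -236.5, 211.1]
ee_rot: [-0.0, 0.997, -0.072, -0.0]
force: [0.0, -0.8, -1.0]
grip_width: 0.996
grip_force: 0.0
turn [-0.    0.   -0.01] shift [ 0.08 -0.13  6.04] t 1.7 pos [ 427.7 -236.5  211.1] F [ 0.  -0.8 -1. ] w 85.0 gf 0.0
```

```bash
python3 -m crank '[[[0.1,-0.15,1,0,0,0,85],[0,0,1,0,0,0,85],[0,0,1,0,0,0,85],[0,0,1,0,0,0,85],[0,0,1,0,0,0,85],[0,0,1,0,0,0,85],[0,0,0.8,0,0,0,85],[0,0,0.4,0,0,0,85]]]'
python3 -m crank '[[[0,0,0.5,0,0,0,85],[0,0,0.4,0,0,0,85],[0,0,0.06,0,0,0,85],[0,0,0,0,0,0,38],[0,0,0,0,0,0,38],[0,0,0,0,0,0,38],[0,0,0,0,0,0,38],[0,0,0,0,0,0,38]]]' 30
python3 - <<'E'
from h import *
s,p,r=cur();print(p,s["force"],s["grip_width"]*85.4,s["grip_force"])
E
```

```text
time_s: 2.6
eef_pos: [428.9, -234.1, 29.7]
ee_rot: [-0.001, 0.997, -0.073, -0.001]
force: [0.0, -1.5, 1.1]
grip_width: 0.994
grip_force: 0.0
time_s: 3.4
eef_pos: [430.1, -234.4, 7.5]
ee_rot: [0.0, 0.997, -0.072, 0.0]
force: [-0.2, 0.6, -0.2]
grip_width: 0.447
grip_force: 0.0
[ 430.0883204  -234.35219181    7.50560307] [-0.19337814  0.59314896 -0.18106801] 38.13684761645006 0.0
```

```bash
python3 - <<'E'
from h import *
a=capture("scene")[90:290,200:440];b=capture("top")[150:290,250:450]
a=cv2.resize(a,None,fx=2,fy=2,interpolation=2);b=cv2.resize(b,(400,280),interpolation=2)
o=np.zeros((400,800,3),np.uint8);o[:,:400]=cv2.resize(a,(400,333))[:0+333].shape and cv2.copyMakeBorder(cv2.resize(a,(400,333)),0,67,0,0,0);o[:280,400:]=b
cv2.imwrite("pics/c2.png",o);print(sense()["grip_width"])
E
```

```text
0.44412310228047563
```

View pics/c2.png

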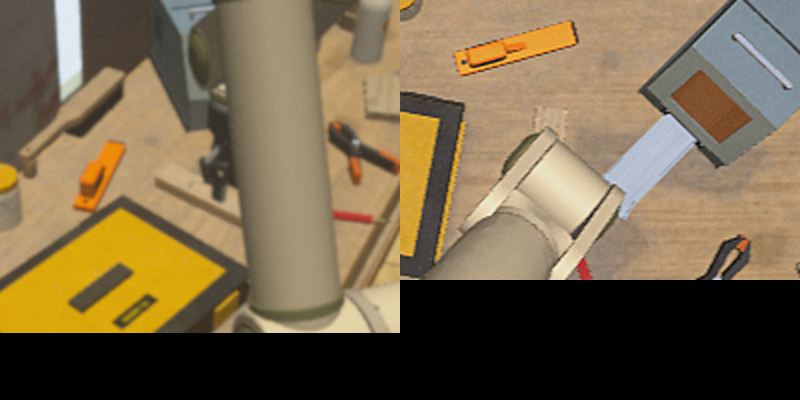

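```bash
python3 -m crank '[[[0,0,0,0,0,0,20],[0,0,0,0,0,0,20],[0,0,0,0,0,0,20],[0,0,0,0,0,0,20],[0,0,0,0,0,0,20],[0,0,0,0,0,0,20],[0,0,0,0,0,0,20],[0,0,0,0,0,0,20]]]' 30
python3 - <<'E'
from h import *
s=sense();print(s["grip_width"]*85.4,s["grip_force"]);print(proj("scene",s["eef_pos"]),proj("top",s["eef_pos"]))
cv2.imwrite("pics/c3.png",cv2.resize(capture("scene")[120:270,250:400],None,fx=4,fy=4,interpolation=2))
E
```

```text
time_s: 4.3
eef_pos: [430.0, -234.3, 7.3]
ee_rot: [-0.0, 0.997, -0.072, -0.0]
force: [0.7, -0.2, 1.2]
grip_width: 0.236
grip_force: 0.0
20.113215005812393 0.0
(np.float64(335.3974986029537), np.float64(212.50754616467174)) (np.float64(321.21507922650267), np.float64(245.35076079497634))
```

View pics/c3.png

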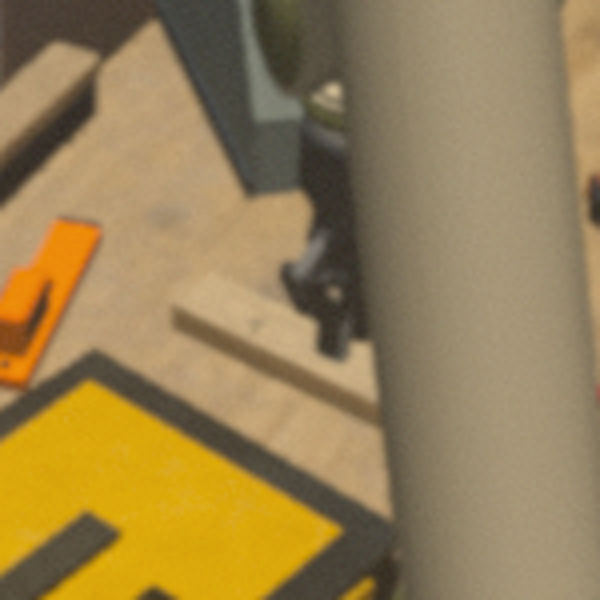

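The crop shows the fingertips at about full-frame (334,209), drawn over the blank's top face instead of its side. I'll work out where that pixel ray lies.

```bash
python3 - <<'E'
from h import *
for u,v in((333.5,209),(335,206)):
  o,d=ray("scene",u,v)
  for y in(-224,-229,-234): print(u,y,np.round(o+d*(y-o[1])/d[1],1))
# blank edges in scene now, crop/4+(250,120)
f=lambda x,y,z:np.round(onz("scene",250+x/4,120+y/4,z)[:2],1)
print("bottom near edge z0",f(178,325,0),f(375,420,0)); print("top near edge z22",f(172,308,22),f(375,400,22)); print("top far",f(212,272,22))
print("bottom as z22?",f(178,325,22))
E
```

```text
333.5 -224 [ 432.  -224.    25.7]
333.5 -229 [ 434.1 -229.    21.3]
333.5 -234 [ 436.1 -234.    16.9]
335 -224 [ 428.6 -224.    37.1]
335 -229 [ 430.6 -229.    32.8]
335 -234 [ 432.7 -234.    28.4]
bottom near edge z0 [ 549.5 -228.9] [ 393.1 -208.1]
top near edge z22 [ 548.9 -218.5] [ 392.2 -201.8]
top far [ 544.7 -267. ]
bottom as z22? [ 536.6 -204.7]
```

```bash
python3 -m crank '[[[0,0,0,0,0,0,85],[0,0,0,0,0,0,85],[0,0,0,0,0,0,85],[0,0,0,0,0,0,85],[0,0,0,0,0,0,85],[0,0,0,0,0,0,85],[0,0,0.12,0,0,0,85],[0,0,0.12,0,0,0,85]]]' 30
python3 -m crank '[[[0,0,0,0,0,0,38],[0,0,0,0,0,0,38],[0,0,0,0,0,0,38],[0,0,0,0,0,0,38],[0,0,0,0,0,0,38],[0,0,0,0,0,0,38],[0,0,0,0,0,0,38],[0,0,0,0,0,0,38]]]'
python3 - <<'E'
from h import *
s=sense();print(s["grip_width"]*85.4,s["grip_force"],s["force"],s["wrist_torque"])
cv2.imwrite("pics/c4.png",cv2.resize(capture("scene")[120:270,250:400],None,fx=4,fy=4,interpolation=2))
E
```

```text
time_s: 5.15
eef_pos: [430.0, -234.3, 1.0]
ee_rot: [-0.0, 0.997, -0.072, -0.0]
force: [-0.1, -0.2, -0.2]
grip_width: 0.999
grip_force: 0.0
time_s: 5.95
eef_pos: [430.0, -234.3, 1.3]
ee_rot: [-0.0, 0.997, -0.072, 0.0]
force: [-0.7, 0.8, -0.8]
grip_width: 0.445
grip_force: 0.0
37.98859926248466 0.0 [-0.71984203  0.830491   -0.763916  ] [-0.04653582 -0.01440259  0.06011227]
```

View pics/c4.png

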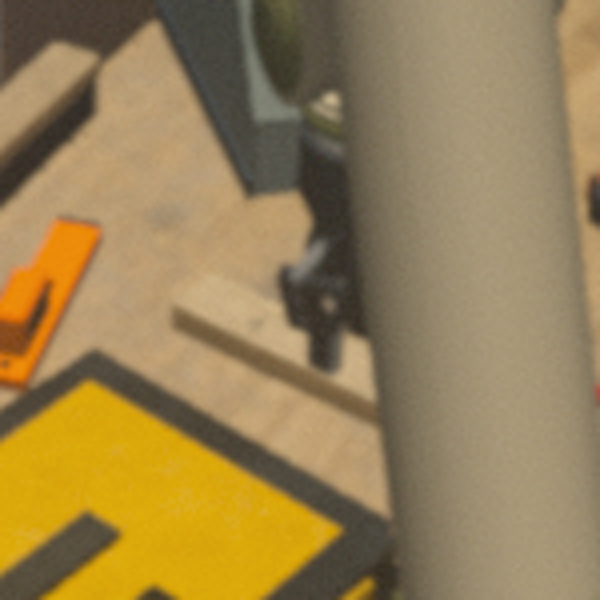

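The fingertips, at full-frame (331,211), still stand clear above the blank, although the reported TCP z is 1 mm. I'll descend gently in small steps and watch the force.

```bash
python3 -m crank '[[[0,0,0,0,0,0,85],[0,0,0,0,0,0,85],[0,0,0,0,0,0,85],[0,0,0,0,0,0,85],[0,0,0,0,0,0,85],[0,0,0.08,0,0,0,85],[0,0,0.08,0,0,0,85],[0,0,0.08,0,0,0,85]]]' 30
python3 - <<'E'
from h import *
s=sense();print(s["eef_pos"],s["grip_width"]*85.4,s["force"])
for y in(-215,-213,-218):
  o,d=ray("scene",331.3,211.5);print(np.round(o+d*(y-o[1])/d[1],1))
E
```

```text
time_s: 6.8
eef_pos: [429.9, -234.3, -5.0]
ee_rot: [-0.0, 0.997, -0.072, -0.0]
force: [0.0, 0.3, -0.2]
grip_width: 0.997
grip_force: 0.0
[ 429.94637644 -234.28059557   -4.95047709] 85.12352708574389 [ 0.01872613  0.28317287 -0.15328063]
[ 433.7 -215.    23. ]
[ 432.9 -213.    24.8]
[ 435.  -218.    20.3]
```

```bash
python3 -m crank '[[[0,0,0.08,0,0,0,85],[0,0,0.08,0,0,0,85],[0,0,0.08,0,0,0,85],[0,0,0.04,0,0,0,85],[0,0,0,0,0,0,38],[0,0,0,0,0,0,38],[0,0,0,0,0,0,38],[0,0,0,0,0,0,38]]]' 30
python3 -m crank '[[[0,0,0,0,0,0,38],[0,0,0,0,0,0,38],[0,0,0,0,0,0,38],[0,0,0,0,0,0,38],[0,0,0,0,0,0,38],[0,0,0,0,0,0,38],[0,0,0,0,0,0,38],[0,0,0,0,0,0,38]]]' 30
```

```text
time_s: 7.6
eef_pos: [430.1, -234.5, -11.4]
ee_rot: [0.0, 0.997, -0.072, 0.0]
force: [-1.1, 0.0, 3.4]
grip_width: 0.502
grip_force: 30.9
time_s: 8.4
eef_pos: [430.2, -234.5, -11.4]
ee_rot: [0.0, 0.997, -0.072, 0.0]
force: [-0.9, 0.9, 5.5]
grip_width: 0.505
grip_force: 31.1
```

```bash
python3 -m crank '[[[0,0,-0.2,0,0,0,38],[0,0,-0.5,0,0,0,38],[0,0,-1,0,0,0,38],[0,0,-1,0,0,0,38],[0,0,-1,0,0,0,38],[0,0,-0.8,0,0,0,38],[0,0,0,0,0,0.6,38],[0,0,0,0,0,0.8,38]]]'
python3 -m crank '[[[0,0,0,0,0,0.8,38],[0,0,0,0,0,0.8,38],[0,0,0,0,0,0.8,38],[0,0,0,0,0,0.8,38],[0,0,0,0,0,0,38],[0,0,0,0,0,0,38],[0,0,0,0,0,0,38],[0,0,0,0,0,0,38]]]'
python3 - <<'E'
from h import *
feed(-190,0,100)
s=sense();print(s["wrist_torque"])
im=capture("top");cv2.imwrite("pics/t5.png",im);i2=capture("scene");cv2.imwrite("pics/s5.png",i2)
o=np.zeros((440,800,3),np.uint8);o[:420,:400]=cv2.resize(im[150:290,290:423],(400,420),interpolation=2);o[:420,400:]=cv2.resize(i2[100:240,270:403],(400,420),interpolation=2)
cv2.imwrite("pics/c5.png",o)
E
```

```text
time_s: 9.2
eef_pos: [430.1, -234.4, 102.2]
ee_rot: [0.0, 0.985, -0.171, 0.001]
force: [-0.4, 0.3, -1.5]
grip_width: 0.507
grip_force: 30.7
time_s: 10.0
eef_pos: [430.0, -234.3, 100.9]
ee_rot: [-0.0, 0.924, -0.383, 0.0]
force: [0.1, -0.5, -1.0]
grip_width: 0.506
grip_force: 30.7
turn [-0.   -0.    0.02] shift [0.3  3.01 0.04] t 10.0 pos [ 430.  -234.3  100.9] F [ 0.1 -0.5 -1. ] w 43.2 gf 30.7
[ 0.05413084  0.04942396 -0.01746175]
```

View pics/c5.png

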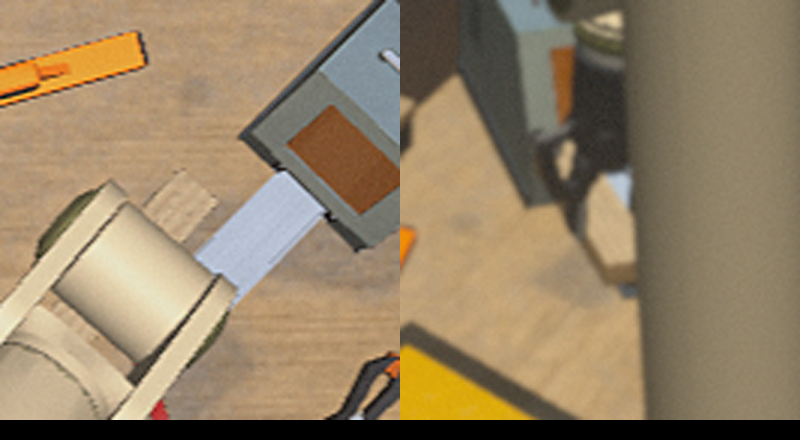

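The left panel shows the blank held at 45°, with nose corners at about (180,170) and (217,200). The right panel shows it held level.

```bash
python3 - <<'E'
from h import *
s,p,r=cur();d,n=ax()
for c in((180,170),(217,200)):
  w=onz("top",290+c[0]/3.008,150+c[1]/3,134.3)[:2]-p[:2];print("nose corner rel TCP: along",w@d,"lat",w@n)
# tray edges at z35 from t5 by mask column scan across the tray
im=cv2.imread("pics/t5.png").astype(int);blue=im[:,:,0]-im[:,:,2]
for a in(-90,-75,-60,-45,-30,-15):
  row=[]
  for l in np.arange(-45,45.1,.5):
    q=P+a*d+l*n;u,v=proj("top",[*q,35]);row.append(cv2.remap(blue.astype(np.float32),np.float32([[u]]),np.float32([[v]]),1)[0,0])
  row=np.array(row);L=np.arange(-45,45.1,.5)[row>(row.max()+np.median(row[:10]))/2];print(a,L.min(),L.max(),(L.min()+L.max())/2)
E
```

```text
nose corner rel TCP: along 119.38643351515304 lat 21.18868350951026
nose corner rel TCP: along 122.62746802303006 lat -20.156004526932488
-90 -29.0 30.5 0.75
-75 -29.5 30.0 0.25
-60 -30.5 29.5 -0.5
-45 -29.5 29.5 0.0
-30 -30.0 29.0 -0.5
-15 -30.0 28.0 -1.0
```

```bash
sed -i 's/H=-45.2/H=-45.5/' h.py; python3 -m crank '[[[0.1,0.6,0,0,0,0.04,38],[0.1,0.8,0,0,0,0,38],[0.1,0.8,0,0,0,0,38],[0,0.8,0,0,0,0,38],[0,0,0.8,0,0,0,38],[0,0,0.8,0,0,0,38],[0,0,0.6,0,0,0,38],[0,0,0,0,0,0,38]]]'
python3 - <<'E'
from h import *
feed(-190,0,20)
E
```

```text
time_s: 10.9
eef_pos: [381.1, -291.5, 44.3]
ee_rot: [-0.001, 0.922, -0.386, -0.002]
force: [-0.5, 0.2, -0.3]
grip_width: 0.505
grip_force: 30.7
turn [-0.    0.03  0.01] shift [ 0.05 -0.03  0.97] t 10.9 pos [ 381.1 -291.5   44.3] F [-0.5  0.2 -0.3] w 43.1 gf 30.7
```

```bash
python3 -m crank '[[[0.05,0,0.5,0,0,0,38],[0,0,0.3,0,0,0,38],[0,0,0.1,0,0,0,38],[0,0,0.05,0,0,0,38],[0.2,0,0,0,0,0,38],[0.2,0,0,0,0,0,38],[0.2,0,0,0,0,0,38],[0,0,0,0,0,0,38]]]'
python3 - <<'E'
from h import *
feed(-50,0,20);print(sense()["wrist_torque"])
E
```

```text
time_s: 11.7
eef_pos: [393.9, -304.6, 22.2]
ee_rot: [0.0, 0.922, -0.386, 0.0]
force: [-1.4, -0.5, -1.0]
grip_width: 0.507
grip_force: 30.7
turn [ 0.   -0.01  0.01] shift [ 4.92 -0.04  0.09] t 11.7 pos [ 393.9 -304.6   22.2] F [-1.4 -0.5 -1. ] w 43.3 gf 30.7
[-0.00376672  0.01694076  0.01830806]
```

```bash
python3 -m crank '[[[0.3,0,0.05,0,0,0,38],[0.3,-0.02,0.04,0,0,0,38],[0.3,0,0,0,0,0,38],[0.3,0,0,0,0,0,38],[0.3,0,0,0,0,0,38],[0.2,0,0,0,0,0,38],[0.2,0,0,0,0,0,38],[0,0,0,0,0,0,38]]]'
python3 - <<'E'
from h import *
feed(-50,0,20);print(sense()["wrist_torque"])
E
```

```text
time_s: 12.5
eef_pos: [427.3, -337.8, 19.8]
ee_rot: [0.0, 0.922, -0.386, 0.0]
force: [-0.0, -0.5, -0.3]
grip_width: 0.503
grip_force: 30.7
turn [ 0.   -0.    0.01] shift [ 3.04 -0.01 -0.01] t 12.5 pos [ 427.3 -337.8   19.8] F [-0.  -0.5 -0.3] w 42.9 gf 30.7
[ 0.05832495  0.03391225 -0.00661904]
```

Nose is about at the port, with no side force. I'll continue through the flap.

```bash
python3 -m crank '[[[0.3,0,0,0,0,0,38],[0.3,0,0,0,0,0,38],[0.3,0,0,0,0,0,38],[0.3,0,0,0,0,0,38],[0.3,0,0,0,0,0,38],[0,0,0,0,0,0,38],[0,0,0,0,0,0,38],[0,0,0,0,0,0,38]]]'
python3 - <<'E'
from h import *
feed(-50,0,20);print(sense()["wrist_torque"])
E
```

```text
time_s: 13.3
eef_pos: [453.3, -364.2, 19.9]
ee_rot: [0.0, 0.922, -0.386, 0.0]
force: [1.2, -0.6, -1.9]
grip_width: 0.504
grip_force: 30.6
turn [ 0.   -0.    0.01] shift [ 1.56 -0.01 -0.01] t 13.3 pos [ 453.3 -364.2   19.9] F [ 1.2 -0.6 -1.9] w 43.0 gf 30.6
[ 0.04985732 -0.05029039 -0.01016036]
```

```bash
python3 -m crank '[[[0.3,0,0,0,0,0,38],[0.3,0,0,0,0,0,38],[0.3,0,0,0,0,0,38],[0.3,0,0,0,0,0,38],[0,0,0,0,0,0,38],[0,0,0.03,0,0,0,38],[0,0,0.03,0,0,0,38],[0,0,0,0,0,0,38]]]'
python3 - <<'E'
from h import *
feed(-50,0,20);print(sense()["wrist_torque"])
E
```

```text
time_s: 14.1
eef_pos: [474.6, -385.9, 18.7]
ee_rot: [0.0, 0.922, -0.386, 0.001]
force: [2.1, -3.2, -0.6]
grip_width: 0.506
grip_force: 30.6
turn [ 0.   -0.01  0.01] shift [ 0.34 -0.01 -0.05] t 14.1 pos [ 474.6 -385.9   18.7] F [ 2.1 -3.2 -0.6] w 43.2 gf 30.6
[-0.40323714 -0.22611421 -0.21469897]
```

```bash
python3 -m crank '[[[0,0,0,0,0,0,60],[0,0,0,0,0,0,60],[0,0,0,0,0,0,60],[0,0,-0.5,0,0,0,60],[0,0,-1,0,0,0,60],[0,0,-1,0,0,0,60],[0,0,-1,0,0,0,60],[0,-1,-0.5,0,0,0,60]]]' 60
python3 - <<'E'
from h import *
to(624.7,-159,50,-75.4)
im=capture("top");i2=capture("scene");cv2.imwrite("pics/t6.png",im);cv2.imwrite("pics/s6.png",i2)
o=np.zeros((440,800,3),np.uint8);o[:420,:400]=cv2.resize(im[150:290,310:443],(400,420),interpolation=2);o[:420,400:]=cv2.resize(i2[100:240,270:403],(400,420),interpolation=2)
cv2.imwrite("pics/c6.png",o)
E
```

```text
time_s: 14.9
eef_pos: [491.7, -370.0, 121.8]
ee_rot: [0.001, 0.922, -0.387, 0.002]
force: [0.0, 0.3, 0.2]
grip_width: 0.705
grip_force: 0.0
turn [-0.   -0.03  3.73] shift [-6.83 -7.27  2.87] t 14.9 pos [ 491.7 -370.   121.8] F [0.  0.3 0.2] w 60.2 gf 0.0
```

View pics/c6.png

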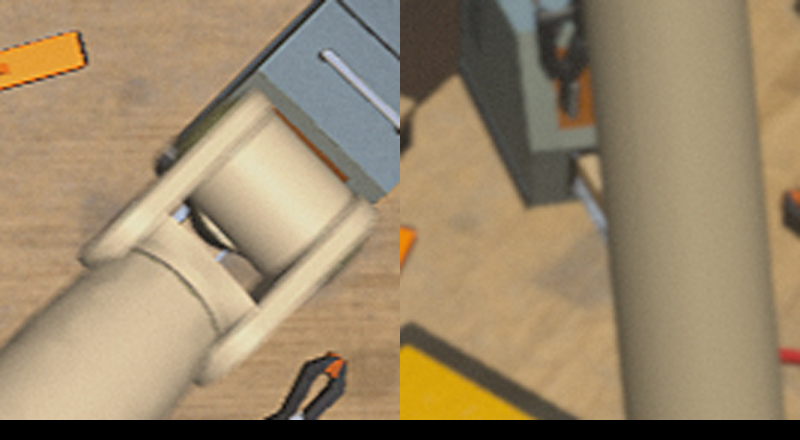

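The blank lies in the tray with its nose in the port (right panel, about (585,180)). Next I'll fetch the pusher.

```bash
python3 -m crank '[[[-0.28,-1,0,0,0,0,60],[-0.28,-1,0,0,0,0,60],[-0.28,-1,0,0,0,0,60],[-0.28,-1,0,0,0,0,60],[-0.28,-1,0,0,0,0,60],[-0.28,-1,0,0,0,0,60],[-0.28,-1,0,0,0,0,60],[-0.28,-1,0,0,0,0,60]]]'
python3 -m crank '[[[0,-1,0,0,0,0,60],[0,-0.7,0,0,0,0,60],[0,0,0,0,0,0.75,60],[0,0,0,0,0,0.75,60],[0,0,0,0,0,0.75,60],[0,0,0,0,0,0.75,60],[0,0,0,0,0,0.75,60],[0,0,0,0,0,0,60]]]'
python3 - <<'E'
from h import *
to(624.7,-159,1,-75.4)
im=cv2.imread("pics/t6.png")
hsv=cv2.cvtColor(im,cv2.COLOR_BGR2HSV);m=cv2.inRange(hsv,(5,170,130),(20,255,255));m[:, :265]=0;m[:,350:]=0;m[200:]=0
r=cv2.minAreaRect(max(cv2.findContours(m,0,2)[0],key=cv2.contourArea));print(r,onz("top",*r[0],14))
b=onz("top",*r[0],14)[:2];print("origin if centre (bar middle is +45 incl nose)",b-np.array([np.cos(np.radians(-75.4)),np.sin(np.radians(-75.4))])*43)
E
```

```text
time_s: 15.8
eef_pos: [595.4, -187.0, 118.3]
ee_rot: [0.0, 0.922, -0.386, -0.0]
force: [0.6, -0.1, -0.5]
grip_width: 0.704
grip_force: 0.0
time_s: 16.6
eef_pos: [625.3, -158.2, 118.2]
ee_rot: [0.0, 0.791, -0.612, -0.0]
force: [-0.3, -0.1, -0.5]
grip_width: 0.701
grip_force: 0.0
turn [ 0.    0.   -0.01] shift [0.03 0.03 4.69] t 16.6 pos [ 625.3 -158.2  118.2] F [-0.3 -0.1 -0.5] w 59.9 gf 0.0
((307.2269287109375, 173.66537475585938), (12.103398323059082, 60.60470199584961), 74.74488067626953) [ 637.61754648 -198.84131755   14.        ]
origin if centre (bar middle is +45 incl nose) [ 626.77856407 -157.22982322]
```

```bash
python3 -m crank '[[[0,0,0.9,0,0,0,60],[0,0,1,0,0,0,60],[0,0,1,0,0,0,60],[0,0,0.8,0,0,0,60],[0,0,0.5,0,0,0,60],[0,0,0.3,0,0,0,60],[0,0,0.17,0,0,0,60],[0,0,0,0,0,0,60]]]'
python3 -m crank '[[[0,0,0,0,0,0,20],[0,0,0,0,0,0,20],[0,0,0,0,0,0,20],[0,0,0,0,0,0,20],[0,0,0,0,0,0,20],[0,0,0,0,0,0,20],[0,0,0,0,0,0,20],[0,0,0,0,0,0,20]]]' 60
```

```text
time_s: 17.4
eef_pos: [625.7, -158.0, 1.7]
ee_rot: [-0.0, 0.791, -0.611, 0.0]
force: [0.1, 0.1, 0.8]
grip_width: 0.699
grip_force: 0.0
time_s: 18.2
eef_pos: [626.2, -158.1, 2.5]
ee_rot: [-0.0, 0.791, -0.612, 0.001]
force: [0.7, -0.0, 5.1]
grip_width: 0.292
grip_force: 60.4
```

```bash
python3 -m crank '[[[0,0,-0.3,0,0,0,20],[0,0,-1,0,0,0,20],[0,0,-1,0,0,0,20],[0,0,-1,0,0,0,20],[0,0,-1,0,0,0,20],[0,0,0,0,0,-0.7,20],[0,0,0,0,0,-0.75,20],[0,0,0,0,0,-0.75,20]]]'
python3 -m crank '[[[0,0,0,0,0,-0.75,20],[0,0,0,0,0,-0.75,20],[-1,0,0,0,0,0,20],[-1,0,0,0,0,0,20],[-1,0,0,0,0,0,20],[-1,0.6,0,0,0,0,20],[-1,0.6,0,0,0,0,20],[-1,0.6,0,0,0,0,20]]]'
python3 - <<'E'
from h import *
feed(-275,0,110)
im=capture("scene");cv2.imwrite("pics/s7.png",im)
E
```

```text
time_s: 19.0
eef_pos: [625.3, -157.7, 109.1]
ee_rot: [0.0, 0.876, -0.482, -0.0]
force: [0.5, 0.2, -1.8]
grip_width: 0.293
grip_force: 59.5
time_s: 19.8
eef_pos: [487.4, -81.1, 109.1]
ee_rot: [0.0, 0.921, -0.389, -0.0]
force: [0.6, -0.6, -0.7]
grip_width: 0.292
grip_force: 59.5
turn [ 0.    0.   -0.04] shift [-0.32  8.9  -0.04] t 19.8 pos [487.4 -81.1 109.1] F [ 0.6 -0.6 -0.7] w 25.0 gf 59.5
```

```bash
python3 -m crank '[[[0,0.9,0,0,0,-0.04,20],[0,1,0,0,0,0,20],[0,1,0,0,0,0,20],[0,1,0,0,0,0,20],[0,1,0,0,0,0,20],[0,1,0,0,0,0,20],[0,1,0,0,0,0,20],[-0.3,1,0,0,0,0,20]]]'
python3 -m crank '[[[0,1,0,0,0,0,20],[0,0,0,0,0,0,20],[0,0,0,0,0,0,20],[0,0,0,0,0,0,20],[0,0,0,0,0,0,20],[0,0,0,0,0,0,20],[0,0,0,0,0,0,20],[0,0,0,0,0,0,20]]]'
python3 - <<'E'
from h import *
feed(-275,0,34)
im=capture("top");i2=capture("scene");cv2.imwrite("pics/t7.png",im);cv2.imwrite("pics/s7.png",i2)
o=np.zeros((440,800,3),np.uint8);o[:420,:400]=cv2.resize(im[150:290,310:443],(400,420),interpolation=2);o[:420,400:]=cv2.resize(i2[120:260,270:403],(400,420),interpolation=2)
cv2.imwrite("pics/c7.png",o)
E
```

```text
time_s: 20.65
eef_pos: [341.9, -215.5, 109.3]
ee_rot: [0.0, 0.922, -0.387, 0.0]
force: [-0.2, -0.6, -1.6]
grip_width: 0.292
grip_force: 59.5
time_s: 21.45
eef_pos: [324.9, -232.0, 109.0]
ee_rot: [-0.0, 0.922, -0.387, -0.0]
force: [0.6, -0.0, -1.3]
grip_width: 0.293
grip_force: 59.6
turn [-0.  0.  0.] shift [-0.07  0.03  3.  ] t 21.4 pos [ 324.9 -232.   109. ] F [ 0.6 -0.  -1.3] w 25.0 gf 59.6
```

View pics/c7.png

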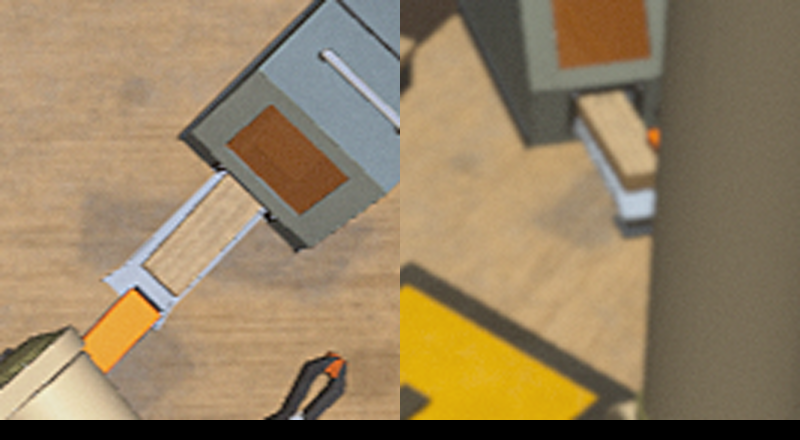

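The top crop shows the blank seated in the tray, tail edge (145,262)–(175,292). The pusher nose is just behind it at (133,288)–(161,312), still raised.

```bash
python3 - <<'E'
from h import *
d,n=ax()
for nm,c,z in(("tail",(145,262),52),("tail",(175,292),52),("port",(220,172),52),("port",(268,212),52),("nose",(133,286),121),("nose",(161,312),121)):
  w=onz("top",310+c[0]/3.008,150+c[1]/3,z)[:2]-P;print(nm,w@d,w@n)
E
```

```text
tail -112.25031180889879 17.881978783787133
tail -113.00970345558268 -21.048569140339083
port -3.1512081630463755 26.05359594861955
port 0.7073173382633121 -31.305614892665883
nose -142.74618952890503 16.379993890360538
nose -142.11015896569614 -16.910069459044045
```

```bash
python3 -m crank '[[[0,0,0.8,0,0,0,20],[0,0,0.8,0,0,0,20],[0,0,0.8,0,0,0,20],[0,0,0.4,0,0,0,20],[0,0,0.2,0,0,0,20],[0.3,0,0,0,0,0,20],[0.3,0,0,0,0,0,20],[0,0,0,0,0,0,20]]]'
python3 - <<'E'
from h import *
feed(-244,0,33.5)
E
```

```text
time_s: 22.35
eef_pos: [336.4, -244.2, 34.8]
ee_rot: [0.001, 0.922, -0.387, 0.001]
force: [1.0, -0.6, -1.6]
grip_width: 0.298
grip_force: 59.7
turn [ 0.   -0.02 -0.  ] shift [0.5  0.02 0.05] t 22.4 pos [ 336.4 -244.2   34.8] F [ 1.  -0.6 -1.6] w 25.4 gf 59.7
```

```bash
python3 -m crank '[[[0.08,0,0.03,0,0,0,20],[0.08,0,0,0,0,0,20],[0.08,0,0,0,0,0,20],[0.08,0,0,0,0,0,20],[0.08,0,0,0,0,0,20],[0.08,0,0,0,0,0,20],[0.08,0,0,0,0,0,20],[0.08,0,0,0,0,0,20]]]'
python3 -m crank '[[[0.12,0,0,0,0,0,20],[0.12,0,0,0,0,0,20],[0.12,0,0,0,0,0,20],[0.12,0,0,0,0,0,20],[0.12,0,0,0,0,0,20],[0.12,0,0,0,0,0,20],[0.12,0,0,0,0,0,20],[0.12,0,0,0,0,0,20]]]'
python3 - <<'E'
from h import *
feed(-70,0,33.5)
E
```

```text
time_s: 23.15
eef_pos: [346.5, -254.2, 33.2]
ee_rot: [-0.0, 0.922, -0.387, -0.0]
force: [-2.1, 0.9, -0.3]
grip_width: 0.294
grip_force: 59.8
time_s: 23.95
eef_pos: [363.5, -271.5, 33.3]
ee_rot: [-0.0, 0.922, -0.387, -0.0]
force: [-2.3, 1.7, -1.1]
grip_width: 0.296
grip_force: 59.7
turn [-0.  0. -0.] shift [ 5.92  0.02 -0.01] t 23.9 pos [ 363.5 -271.5   33.3] F [-2.3  1.7 -1.1] w 25.3 gf 59.7
```

```bash
for i in 1; do python3 -m crank '[[[0.12,0,0,0,0,0,20],[0.12,0,0,0,0,0,20],[0.12,0,0,0,0,0,20],[0.12,0,0,0,0,0,20],[0.12,0,0,0,0,0,20],[0.12,0,0,0,0,0,20],[0.12,0,0,0,0,0,20],[0.12,0,0,0,0,0,20]]]'; done
python3 -m crank '[[[0.12,0,0,0,0,0,20],[0.12,0,0,0,0,0,20],[0.12,0,0,0,0,0,20],[0.12,0,0,0,0,0,20],[0.12,0,0,0,0,0,20],[0.12,0,0,0,0,0,20],[0.12,0,0,0,0,0,20],[0.12,0,0,0,0,0,20]]]'
python3 - <<'E'
from h import *
feed(-70,0,33.5)
E
```

```text
time_s: 24.75
eef_pos: [380.2, -288.6, 33.3]
ee_rot: [-0.0, 0.922, -0.387, -0.0]
force: [-0.7, 1.7, -0.3]
grip_width: 0.289
grip_force: 59.7
time_s: 25.55
eef_pos: [396.1, -304.3, 32.9]
ee_rot: [-0.001, 0.922, -0.386, -0.002]
force: [-7.3, 7.2, 3.3]
grip_width: 0.292
grip_force: 60.3
turn [-0.    0.03  0.  ] shift [ 4.07  0.04 -0.02] t 25.6 pos [ 396.1 -304.3   32.9] F [-7.3  7.2  3.3] w 24.9 gf 60.3
```

```bash
python3 -m crank '[[[0.1,0,0,0,0,0,20],[0.1,0,0,0,0,0,20],[0.1,0,0,0,0,0,20],[0.1,0,0,0,0,0,20],[0.1,0,0,0,0,0,20],[0.1,0,0,0,0,0,20],[0.1,0,0,0,0,0,20],[0.1,0,0,0,0,0,20]]]'
```

```text
time_s: 26.35
eef_pos: [410.2, -318.7, 32.9]
ee_rot: [-0.001, 0.922, -0.387, -0.002]
force: [-4.6, 6.5, 1.6]
grip_width: 0.293
grip_force: 60.1
```

```bash
python3 -m crank '[[[0.1,0,0,0,0,0,20],[0.1,0,0,0,0,0,20],[0.1,0,0,0,0,0,20],[0.1,0,0,0,0,0,20],[0.1,0,0,0,0,0,20],[0.1,0,0,0,0,0,20],[0.1,0,0,0,0,0,20],[0.1,0,0,0,0,0,20]]]'
python3 - <<'E'
from h import *
feed(-70,0,33.5)
E
```

```text
time_s: 27.15
eef_pos: [424.4, -332.9, 32.9]
ee_rot: [-0.001, 0.922, -0.386, -0.002]
force: [-4.8, 8.3, 1.3]
grip_width: 0.295
grip_force: 60.2
turn [-0.    0.03  0.  ] shift [ 2.46  0.04 -0.02] t 27.1 pos [ 424.4 -332.9   32.9] F [-4.8  8.3  1.3] w 25.2 gf 60.2
```

```bash
python3 -m crank '[[[0.1,0,0,0,0,0,20],[0.1,0,0,0,0,0,20],[0.1,0,0,0,0,0,20],[0.1,0,0,0,0,0,20],[0.1,0,0,0,0,0,20],[0.1,0,0,0,0,0,20],[0.1,0,0,0,0,0,20],[0.1,0,0,0,0,0,20]]]'
```

```text
time_s: 27.95
eef_pos: [438.5, -347.2, 32.9]
ee_rot: [-0.001, 0.922, -0.386, -0.002]
force: [-5.3, 6.6, 1.8]
grip_width: 0.289
grip_force: 60.2
```

```bash
python3 -m crank '[[[0.06,0,0,0,0,0,20],[0.06,0,0,0,0,0,20],[0.06,0,0,0,0,0,20],[0.06,0,0,0,0,0,20],[0.06,0,0,0,0,0,20],[0.06,0,0,0,0,0,20],[0.06,0,0,0,0,0,20],[0.06,0,0,0,0,0,20]]]'
python3 - <<'E'
from h import *
feed(-70,0,33.5)
E
```

```text
time_s: 28.75
eef_pos: [446.9, -355.7, 32.9]
ee_rot: [-0.001, 0.922, -0.386, -0.002]
force: [-3.9, 6.9, 1.7]
grip_width: 0.287
grip_force: 60.1
turn [-0.    0.03  0.  ] shift [ 1.18  0.04 -0.03] t 28.8 pos [ 446.9 -355.7   32.9] F [-3.9  6.9  1.7] w 24.5 gf 60.1
```

```bash
cat > chk.py <<'E'
from h import *
import sys
d,n=ax();s=sense();f=-s["force"][:2]@d;print("a",round((s["eef_pos"][:2]-P)@d,2),"push",round(f,1),"t",round(s["time_s"],1));sys.exit(f>12.5)
E
python3 -m crank '[[[0.01,0,0,0,0,0,20],[0.01,0,0,0,0,0,20],[0.01,0,0,0,0,0,20],[0.01,0,0,0,0,0,20],[0.01,0,0,0,0,0,20],[0.01,0,0,0,0,0,20],[0.01,0,0,0,0,0,20],[0.01,0,0,0,0,0,20]]]' >/dev/null; python3 chk.py && 
python3 -m crank '[[[0.01,0,0,0,0,0,20],[0.01,0,0,0,0,0,20],[0.01,0,0,0,0,0,20],[0.01,0,0,0,0,0,20],[0.01,0,0,0,0,0,20],[0.01,0,0,0,0,0,20],[0.01,0,0,0,0,0,20],[0.01,0,0,0,0,0,20]]]' >/dev/null && python3 chk.py && 
python3 -m crank '[[[0.01,0,0,0,0,0,20],[0.01,0,0,0,0,0,20],[0.01,0,0,0,0,0,20],[0.01,0,0,0,0,0,20],[0.01,0,0,0,0,0,20],[0.01,0,0,0,0,0,20],[0.01,0,0,0,0,0,20],[0.01,0,0,0,0,0,20]]]' >/dev/null && python3 chk.py
```

```text
a -97.44 push 8.0 t 29.6False
```

```bash
sed -i 's/sys.exit(f>12.5)/sys.exit(int(f>12.5))/' chk.py
python3 -m crank '[[[0.01,0,0,0,0,0,20],[0.01,0,0,0,0,0,20],[0.01,0,0,0,0,0,20],[0.01,0,0,0,0,0,20],[0.01,0,0,0,0,0,20],[0.01,0,0,0,0,0,20],[0.01,0,0,0,0,0,20],[0.01,0,0,0,0,0,20]]]' >/dev/null; python3 chk.py && 
python3 -m crank '[[[0.01,0,0,0,0,0,20],[0.01,0,0,0,0,0,20],[0.01,0,0,0,0,0,20],[0.01,0,0,0,0,0,20],[0.01,0,0,0,0,0,20],[0.01,0,0,0,0,0,20],[0.01,0,0,0,0,0,20],[0.01,0,0,0,0,0,20]]]' >/dev/null && python3 chk.py && 
python3 -m crank '[[[0.01,0,0,0,0,0,20],[0.01,0,0,0,0,0,20],[0.01,0,0,0,0,0,20],[0.01,0,0,0,0,0,20],[0.01,0,0,0,0,0,20],[0.01,0,0,0,0,0,20],[0.01,0,0,0,0,0,20],[0.01,0,0,0,0,0,20]]]' >/dev/null && python3 chk.py &&
python3 -m crank '[[[0.01,0,0,0,0,0,20],[0.01,0,0,0,0,0,20],[0.01,0,0,0,0,0,20],[0.01,0,0,0,0,0,20],[0.01,0,0,0,0,0,20],[0.01,0,0,0,0,0,20],[0.01,0,0,0,0,0,20],[0.01,0,0,0,0,0,20]]]' >/dev/null && python3 chk.py
```

```text
a -95.41 push 7.9 t 30.4
a -93.39 push 8.4 t 31.1
a -91.4 push 8.3 t 31.9
a -89.36 push 8.2 t 32.8
```

```bash
sed -i 's/12.5/9.6/' chk.py
python3 -m crank '[[[0.01,0,0,0,0,0,20],[0.01,0,0,0,0,0,20],[0.01,0,0,0,0,0,20],[0.01,0,0,0,0,0,20],[0.01,0,0,0,0,0,20],[0.01,0,0,0,0,0,20],[0.01,0,0,0,0,0,20],[0.01,0,0,0,0,0,20]]]' >/dev/null; python3 chk.py && 
python3 -m crank '[[[0.01,0,0,0,0,0,20],[0.01,0,0,0,0,0,20],[0.01,0,0,0,0,0,20],[0.01,0,0,0,0,0,20],[0.01,0,0,0,0,0,20],[0.01,0,0,0,0,0,20],[0.01,0,0,0,0,0,20],[0.01,0,0,0,0,0,20]]]' >/dev/null && python3 chk.py && 
python3 -m crank '[[[0.01,0,0,0,0,0,20],[0.01,0,0,0,0,0,20],[0.01,0,0,0,0,0,20],[0.01,0,0,0,0,0,20],[0.01,0,0,0,0,0,20],[0.01,0,0,0,0,0,20],[0.01,0,0,0,0,0,20],[0.01,0,0,0,0,0,20]]]' >/dev/null && python3 chk.py &&
python3 -m crank '[[[0.01,0,0,0,0,0,20],[0.01,0,0,0,0,0,20],[0.01,0,0,0,0,0,20],[0.01,0,0,0,0,0,20],[0.01,0,0,0,0,0,20],[0.01,0,0,0,0,0,20],[0.01,0,0,0,0,0,20],[0.01,0,0,0,0,0,20]]]' >/dev/null && python3 chk.py
```

```text
a -87.37 push 7.5 t 33.5
a -85.35 push 7.6 t 34.4
a -83.51 push 8.8 t 35.1
a -81.59 push 8.7 t 36.0
```

```bash
sed -i 's/9.6/11/' chk.py
python3 -m crank '[[[0.01,0,0,0,0,0,20],[0.01,0,0,0,0,0,20],[0.01,0,0,0,0,0,20],[0.01,0,0,0,0,0,20],[0.01,0,0,0,0,0,20],[0.01,0,0,0,0,0,20],[0.01,0,0,0,0,0,20],[0.01,0,0,0,0,0,20]]]' >/dev/null; python3 chk.py && 
python3 -m crank '[[[0.008,0,0,0,0,0,20],[0.008,0,0,0,0,0,20],[0.008,0,0,0,0,0,20],[0.008,0,0,0,0,0,20],[0.008,0,0,0,0,0,20],[0,0,0,0,0,0,20],[0,0,0,0,0,0,20],[0,0,0,0,0,0,20]]]' >/dev/null && python3 chk.py && 
python3 -m crank '[[[0.008,0,0,0,0,0,20],[0.008,0,0,0,0,0,20],[0.008,0,0,0,0,0,20],[0.008,0,0,0,0,0,20],[0.008,0,0,0,0,0,20],[0,0,0,0,0,0,20],[0,0,0,0,0,0,20],[0,0,0,0,0,0,20]]]' >/dev/null && python3 chk.py
```

```text
a -79.64 push 9.6 t 36.8
a -79.24 push 12.9 t 37.5
```

```bash
python3 -m crank '[[[0.006,0,0,0,0,0,20],[0.006,0,0,0,0,0,20],[0.006,0,0,0,0,0,20],[0.006,0,0,0,0,0,20],[0,0,0,0,0,0,20],[0,0,0,0,0,0,20],[0,0,0,0,0,0,20],[0,0,0,0,0,0,20]]]' >/dev/null; python3 chk.py
```

```text
a -79.27 push 15.9 t 38.4
```

The stop is firm: another 0.6 mm commanded gave no motion and added 3 N. Now I'll withdraw.

```bash
python3 -m crank '[[[-0.05,0,0,0,0,0,20],[-0.1,0,0,0,0,0,20],[-0.3,0,0,0,0,0,20],[-0.5,0,0,0,0,0,20],[-0.7,0,0,0,0,0,20],[-0.7,0,0,0,0,0,20],[-0.7,0,0,0,0,0,20],[-0.7,0,0,0,0,0,20]]]'
python3 -m crank '[[[-0.8,0,0,0,0,0,20],[-0.8,0,0,0,0,0,20],[-0.8,0,0,0,0,0,20],[-0.8,0,0,0,0,0,20],[-0.8,0,0,0,0,0,20],[-0.5,0,0,0,0,0,20],[-0.2,0,-0.5,0,0,0,20],[0,0,-1,0,0,0,20]]]'
python3 - <<'E'
from h import *
to(625.5,-158.2,110,-75.4);feed(-285,0,100)
im=capture("top");i2=capture("scene")
o=np.zeros((440,800,3),np.uint8);o[:420,:400]=cv2.resize(im[150:290,310:443],(400,420),interpolation=2);o[:420,400:]=cv2.resize(i2[120:260,270:403],(400,420),interpolation=2)
cv2.imwrite("pics/c8.png",o)
E
```

```text
time_s: 39.15
eef_pos: [396.3, -305.2, 33.5]
ee_rot: [0.0, 0.922, -0.387, 0.0]
force: [0.2, 0.6, -1.9]
grip_width: 0.294
grip_force: 59.6
time_s: 39.95
eef_pos: [313.4, -220.5, 70.5]
ee_rot: [-0.001, 0.922, -0.387, -0.001]
force: [0.2, -0.2, -1.2]
grip_width: 0.295
grip_force: 59.6
turn [0.   0.02 3.73] shift [  0.74 -12.71  -1.58] t 40.0 pos [ 313.4 -220.5   70.5] F [ 0.2 -0.2 -1.2] w 25.2 gf 59.6
turn [-0.    0.02 -0.  ] shift [ 0.18  0.02 -1.18] t 40.0 pos [ 313.4 -220.5   70.5] F [ 0.2 -0.2 -1.2] w 25.2 gf 59.6
```

View pics/c8.png

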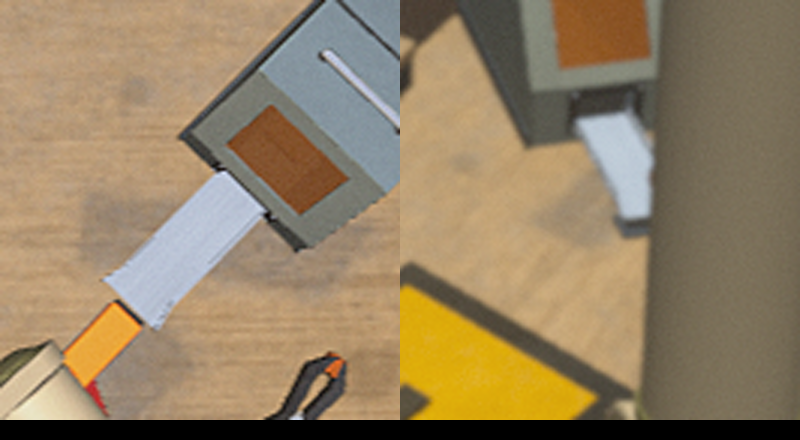

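Top crop: the tray is empty and the pusher nose is clear of it at (140,310). Scene crop: the port at (605,100) is dark with the flap shut. I'll lay the pusher where the blank was.

```bash
python3 -m crank '[[[0,0,-0.9,0,0,0,20],[0,0,-0.6,0,0,-0.6,20],[0,0,0,0,0,-0.8,20],[0,0,0,0,0,-0.8,20],[0,0,0,0,0,-0.8,20],[0,0,0,0,0,-0.8,20],[0,0,0,0,0,-0.8,20],[0,0,0,0,0,0,20]]]'
python3 - <<'E'
from h import *
to(405,-228,2.8,-8.2)
E
```

```text
time_s: 40.85
eef_pos: [314.3, -221.6, 107.6]
ee_rot: [-0.0, 0.997, -0.076, -0.0]
force: [0.4, 0.3, -1.8]
grip_width: 0.289
grip_force: 59.6
turn [-0.    0.   -0.06] shift [ 3.63 -0.26  4.19] t 40.9 pos [ 314.3 -221.6  107.6] F [ 0.4  0.3 -1.8] w 24.7 gf 59.6
```

```bash
python3 -m crank '[[[0.9,-0.1,0,0,0,0,20],[0.9,-0.1,0,0,0,0,20],[0.9,-0.1,0,0,0,0,20],[0.9,0,0,0,0,0,20],[0,0,0.8,0,0,0,20],[0,0,0.9,0,0,0,20],[0,0,0.9,0,0,0,20],[0,0,0.7,0,0,0,20]]]'
python3 -m crank '[[[0,0,0.4,0,0,0,20],[0,0,0.25,0,0,0,20],[0,0,0.1,0,0,0,20],[0,0,0.08,0,0,0,20],[0,0,0,0,0,0,20],[0,0,0,0,0,0,20],[0,0,0,0,0,0,20],[0,0,0,0,0,0,20]]]'
python3 - <<'E'
from h import *
to(405,-228,2.8,-8.2)
E
```

```text
time_s: 41.65
eef_pos: [404.2, -227.5, 24.1]
ee_rot: [-0.0, 0.997, -0.078, -0.0]
force: [-0.1, 0.2, -1.0]
grip_width: 0.297
grip_force: 59.7
time_s: 42.45
eef_pos: [404.7, -228.0, 5.3]
ee_rot: [0.0, 0.997, -0.076, 0.0]
force: [0.5, -1.0, -2.1]
grip_width: 0.293
grip_force: 59.7
turn [ 0.   -0.   -0.06] shift [ 0.01 -0.    0.1 ] t 42.5 pos [ 404.7 -228.     5.3] F [ 0.5 -1.  -2.1] w 25.1 gf 59.7
```

```bash
python3 -m crank '[[[0,0,0.06,0,0,0,20],[0,0,0.05,0,0,0,20],[0,0,0,0,0,0,20],[0,0,0,0,0,0,45],[0,0,0,0,0,0,50],[0,0,0,0,0,0,50],[0,0,0,0,0,0,50],[0,0,-0.3,0,0,0,50]]]'
python3 -m crank '[[[0,0,-0.6,0,0,0,50],[0,0,-1,0,0,0,50],[0,0,-1,0,0,0,50],[0,0,-1,0,0,0,50],[0,0,-1,0,0,0,50],[0,1,-0.5,0,0,0,50],[0,1,0,0,0,0,50],[0,1,0,0,0,0,50]]]'
python3 -m crank '[[[0,1,0,0,0,0,50],[0,1,0,0,0,0,50],[0,1,0,0,0,0,50],[-0.5,1,0,0,0,0,50],[-0.5,0,0,0,0,0,50],[-0.5,0,0,0,0,0,50],[0,0,0,0,0,0,50],[0,0,0,0,0,0,50]]]'
python3 - <<'E'
from h import *
im=capture("top");i2=capture("scene")
cv2.imwrite("pics/c9.png",cv2.resize(np.hstack([im,i2]),(800,300),interpolation=cv2.INTER_AREA))
E
```

```text
time_s: 43.25
eef_pos: [404.2, -227.5, 9.4]
ee_rot: [-0.001, 0.997, -0.076, -0.001]
force: [-0.0, 0.4, 0.4]
grip_width: 0.585
grip_force: 0.0
time_s: 44.05
eef_pos: [393.2, -302.9, 138.4]
ee_rot: [0.001, 0.997, -0.076, 0.001]
force: [-0.2, -1.5, 0.7]
grip_width: 0.579
grip_force: 0.0
time_s: 44.85
eef_pos: [341.2, -394.6, 137.7]
ee_rot: [0.0, 0.997, -0.076, 0.0]
force: [-0.4, 0.0, 0.9]
grip_width: 0.584
grip_force: 0.0
```

View pics/c9.png

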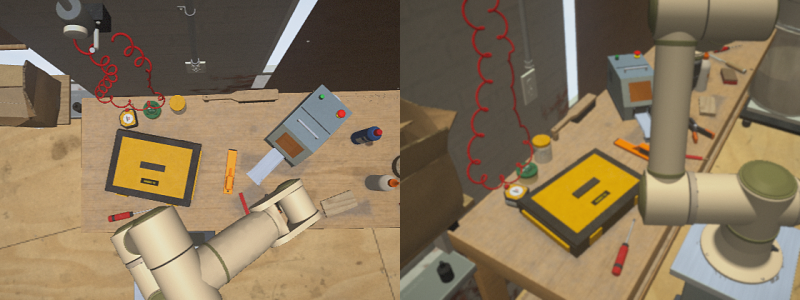

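The pusher lies flat on the bench at (231,170) in the top view, clear of the marker. The tray at (265,165) is empty and the things round about are undisturbed.

```bash
python3 -c "
from rig import *
print(finish_job())"
```

```text
the job is handed in; nothing more can be done
None
```

The job is handed in at about 45 s: by feel the blank is home against the stop (15.9 N last measured push), the flap looked shut in the camera picture, the pusher lies flat on the bench clear of the marker, and no bystander looked moved; no verdict was returned.

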